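# Uncover the shipping label and hold the hand scanner over its bar code

## Task

A roll of packing tape has been left on the shipping label of the parcel in the blue tote: set the roll down flat on the bench, outside the tote, without dropping it. Then take the hand scanner out of its holder, carry it over the tote's wall and hold it still, nose straight down, about 3 cm above the middle of the bar code, with the nose's long side running the same way as the bar code's long side, and finish while holding it there. The scanner must touch neither tote nor parcel on the way or at the end; leave the tote, the parcel and the other things on the bench where they are.

Things in the scene. Friction and masses are not known exactly. Their poses are not given: they have to be found in the camera images.
- tape_roll: Pale tan roll of packing tape lying flat (axis upright): a ring 104 mm outside diameter, 76 mm inside (wall 14 mm), 48 mm high, 0.2 to 0.35 kg. Origin: on its axis at its underside; z along the axis, up. It lies on top of the parcel over the label and can be pinched across its wall from above, one finger in the core.
- tote: Blue open plastic tote, 300 mm (its x) by 200 mm (its y), 120 mm high, walls 5 mm with an 8 mm rim lip outside, floor 8 mm thick; loose on the bench, 0.75 kg. Origin: centre of its underside, on the bench. It stands either left or right of the middle, the scanner holder on the other side.
- parcel: Closed cardboard parcel lying in the tote, 180 mm (its x) by 120 mm (its y) by 70 mm high, loose, 0.4 to 0.75 kg. Origin: centre of its underside (8 mm above the bench). Its top is 78 mm above the bench, 42 mm below the tote's rim.
- label (a point): Middle of the bar code and of the white shipping label on the parcel's top face, 15 mm along the parcel's +x from the middle of that face. Axes are the parcel's: z up; the label is 102 mm along y and 70 mm along x; the bar code is about 76 mm long along y and 26 mm along x.
- scanner: Dark grey pistol-shaped cordless hand scanner, 0.14 to 0.2 kg, standing nose down in its holder. Origin: middle of the nose face. z runs from the nose back along the barrel (up now). Black handle on the barrel's -x side: 30 mm wide (y), 32 mm thick, leaves it 66 mm above the nose face, ends 118 mm out, rising 13 degrees outwards. Centre of mass about 17 mm to the -x side of the barrel's axis.
- scanner_nose (a point): Middle of the scanner's nose face (reading window). Axes are the scanner's: z from the nose back along the barrel, y along the nose's long side. Nose 66 mm (y) by 52 mm (x) for the first 33 mm; then 56 by 48 mm up to 56 mm; then the barrel's rear, 46 mm wide (y) by 42 mm (x), up to 113 mm from the nose face.
- scanner_grip (a point): Point inside the rear of the barrel, 92 mm above the nose face and 4 mm towards the handle: a good place to grip from above, across the 46 mm width (along the scanner's y). 21 mm below the barrel's rear end.
- holder: Grey scanner holder screwed to the bench: foot 120 mm (its x, from -68 to +52 mm) by 104 mm (y); around its origin a pocket 60 by 74 mm inside, walls up to 42 mm above the bench. Origin: under the pocket's middle, on the bench. The scanner's nose stands on the pocket's floor, 12 mm above the bench, 30 mm deep with 4 mm play all round; it lifts straight out.
- tumbler: Empty glass tumbler, 70 mm diameter, 115 mm high, standing on the middle line of the bench beyond the free patch between tote and holder. Origin: centre of its underside. The bench nearer the robot than the tumbler, between tote and holder, is free: 0.42 to 0.50 m ahead of the base on the middle line.
- label_roll: White roll of blank labels standing on end, 100 mm diameter, 60 mm high, far left of the work. Origin: centre of its underside.
- spare_carton: Small closed carton, 110 mm by 80 mm by 60 mm high, far right of the work. Origin: centre of its underside.

How it is judged:
On the way, in this order (a step that is already met when the one before it is completed fails the run):
1. the tape roll lies flat and still on the bench, let go (height (world z) of tape_roll below 0.004 m and angle between tape_roll's own z axis and vertical below 0.08 rad and linear speed of tape_roll below 0.02 m/s and contact force between the fingers and tape_roll below 0.1 N), for 0.2 s.
2. the scanner is lifted clear of its holder by the fingers (z of scanner_nose in the frame of holder above 0.05 m and contact force between the fingers and scanner above 1 N), for 0.1 s.
At the end, for the whole second after the job is handed in: Scanner held still in the gripper, carried by nothing else; nose 15 to 45 mm above the bar code, its middle within 15 mm sideways, straight down within 0.2 rad, long sides parallel within 0.2 rad (either way round); tape roll flat and still on the bench (horizontal distance between scanner_nose and label below 0.015 m and z of scanner_nose in the frame of label between 0.015 and 0.045 m and angle between scanner_nose's own z axis and vertical below 0.2 rad and angle between the y axis of scanner_nose and the y axis of label, either way round below 0.2 rad and linear speed of each of scanner, tape_roll below 0.02 m/s and contact force between the fingers and scanner above 1 N and contact force between scanner and parcel below 0.05 N and contact force between scanner and tote below 0.05 N and contact force between scanner and tape_roll below 0.05 N and contact force between scanner and holder below 0.05 N and height (world z) of tape_roll below 0.004 m and angle between tape_roll's own z axis and vertical below 0.08 rad); the arm keeps its last pose, push and grip.
It fails at once if the scanner touches the parcel or the tote (over 0.5 N) (contact force between scanner and parcel above 0.5 N or contact force between scanner and tote above 0.5 N).
It fails at once if the tape roll is dropped (falls free faster than 0.7 m/s, about 25 mm) (linear speed of tape_roll above 0.7 m/s and contact force between the fingers and tape_roll below 0.1 N).
It fails at once if the tote is shoved more than 30 mm (distance of tote from where it was at the start of the episode above 0.03 m).
It fails at once if the parcel is shoved more than 30 mm or tipped (distance of parcel from where it was at the start of the episode above 0.03 m or angle between parcel's own z axis and vertical above 0.2 rad).
It fails at once if a bystander is moved more than 20 mm or tipped (distance of any of tumbler, label_roll, spare_carton from where it was at the start of the episode above 0.02 m or angle between tumbler's own z axis and vertical above 0.3 rad).
It also fails if it takes over 72 s, if anything falls off the work surface, if the arm or the gripper's body presses on something with over 40 N, if the wrist force passes 120 N, or if a joint passes its speed limit or range.

## Robot

A 6-joint arm with a two-finger parallel gripper is mounted at the origin on the work surface. World frame = base frame: x ahead of the robot, y to its left, z up, the work surface at z = 0. Lengths are in m, angles in rad, forces in N, time in s.
With the tool pointing down it reaches from about 0.2 to 0.875 m from the base axis. Payload 3.4 kg.
Tool frame: the origin (TCP) lies at the very end of the fingers, on their centre line; the grasp point (between the pads) lies ctrl.grip_point_offset behind it (ctrl.grip_point_offset is the distance from the TCP to the grasp point, in m); z points along the fingers, y is the direction in which the jaws open and shut (so a half turn about z gives the same grasp; the last joint's range is limited). The gripper opens to 94 mm and grips with 3 to 60 N. Pads are 16 mm wide; open, the fingers measure 119 mm over their backs; the gripper's body (75 mm by 177 mm) begins 78 mm behind the grasp point.
Start: joints at [-1.298, 0.276, 1.505, -0, 1.361, -0.121], TCP at [0.221, -0.531, 0.205] pointing down, gripper open.
Joint ranges: [-2.89, 2.89], [-0.75, 2.08], [0.22, 2.7], [-1.18, 4.32], [0.11, 2.71], [-2.7, 2.7]. Speed limits (rad/s): [2.57, 2.57, 3.14, 3.14, 3.14, 3.14].

## Interface

Orientations are given as a 3x3 rotation matrix whose columns are the frame's x, y, z axes.
In Python, from bench import ctrl gives the robot as it stands. The module is installed in compiled form; this text tells all that it offers.
- The arm moves only by the tool carry_out, never from a script. Its argument "motion" is text: rows parted by semicolons, each of 4 numbers parted by spaces: the shift along the world's x, y, z in mm, then the turn about the world's z in rad. A call has 1 to 5 rows; each row shifts and turns the commanded pose from where the row before left it; what a row does not reach is not made up. A row lasts 1/8 s, in which the tool goes at most 62.5 mm and 10.7 degrees, less where a joint would pass 70% of its speed; a pose out of reach is approached as far as the arm can. A call with a gripper value outside its range is refused whole. "grip" is the opening, from 0 (shut) to 1 (fully open), set as the call begins (left out, the last holds). The fingers move at their own pace and stop on an object; "grip_force" is the grip in N (left out, the last holds). Time passes only in rows, so rows that do not move let the fingers close. It gives the time, the measured TCP pose, the force and the opening at its end, in the units of the state.
- ctrl.observe(): the state, without advancing time (a new reading comes with each control period).
- ctrl.grab_frame(name): name is "scene" or "top"; returns (picture, depth): 384x512x3 uint8, red, green, blue; 384x512 float32, m along the optical axis (not along the pixel's ray), 0 where there is no reading.
- ctrl.get_calibration(name): a dict with "intrinsics" (3x3 intrinsics, pixels), "rvec" (rotation vector, rad) and "tvec" (3), from world to camera coordinates, as OpenCV has them. Camera axes: x right, y down, z forward; pixel columns grow to the right and rows downward; lengths in m; the calibration is good to about 2 mm. A picture is of the moment at which its call begins. get_calibration takes no time and is no camera call.
- ctrl.close_job(): hands the job in, once; it reports no verdict.
The state is a dict: "time": time; "q": joint angles; "qvel": joint speeds; "joint_torque": joint torques, N m; "tool_pos": TCP position; "eef_rot": TCP orientation; "wrist_force": force on the tool from outside, world axes, zero at the start; "wrist_torque": the same for the moment, N m; "gripper_width": finger opening in m.
Only numpy, scipy, OpenCV 4.12 (cv2) and the standard library are available. Lean on these libraries where they do the work, as an engineer would, in place of code of your own. Each camera call takes 0.05 s, during which the arm holds its last target. There are 200 camera calls.

## Working session

There is one attempt and no reset: what is moved stays moved. The work goes in short steps, Python scripts to look and compute and a tool call to move; the robot and the scene stay as the last step left them, time stands still between calls to the robot, and variables do not carry over. Pictures are saved under pics/ and viewed, about 8 in all and at most 12, crops included, and the job is handed in when it is done.

Besides the shell and the picture viewer there is one more tool, called after "Request:" as name(argument=value, ...) on one line, values as JSON. carry_out: Moves the arm, as the interface text tells. Its arguments: {"type":"object","properties":{"motion":{"type":"string"},"grip":{"type":"number"},"grip_force":{"type":"number"}},"required":["motion"]}

```bash
mkdir -p pics
cat > h.py <<'E'
import numpy as np, cv2
from bench import ctrl
def grab(n):
    p,d=ctrl.grab_frame(n); return p,d
def world(n,d):
    c=ctrl.get_calibration(n); K=np.array(c["intrinsics"]); R=cv2.Rodrigues(np.array(c["rvec"],float))[0]; t=np.array(c["tvec"],float).ravel()
    v,u=np.mgrid[:d.shape[0],:d.shape[1]]
    P=np.stack([(u-K[0,2])/K[0,0]*d,(v-K[1,2])/K[1,1]*d,d],-1)
    W=(P-t)@R; W[d==0]=np.nan; return W
def save(p,f): cv2.imwrite("pics/"+f,p[...,::-1])
E
python3 - <<'E'
from h import *
for n in("top","scene"):
    p,d=grab(n); np.savez(n+"0.npz",p=p,d=d); save(p,n+"0.png")
a,b=cv2.imread("pics/top0.png"),cv2.imread("pics/scene0.png")
s=ctrl.observe(); print(s["time"],s["tool_pos"],s["eef_rot"],s["gripper_width"],ctrl.grip_point_offset,s["wrist_force"])
E
```

```text
0.1 [ 0.22049982 -0.53048778  0.2047049 ] [[ 9.23442305e-01  3.83737052e-01 -4.29898817e-04]
 [ 3.83737234e-01 -9.23440966e-01  1.58668772e-03]
 [ 2.11884691e-04 -1.63018275e-03 -9.99998649e-01]] 0.0942535386765493 0.0188 [ 0.76033756 -0.12770911 -0.05006848]
```

View pics/top0.png

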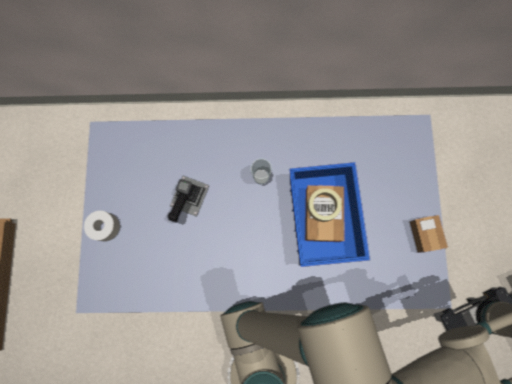

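View pics/scene0.png

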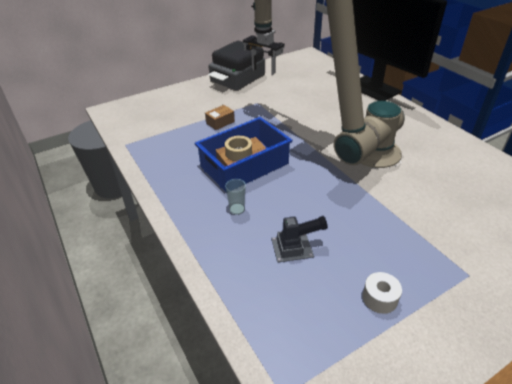

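The top view (up = +x, right = −y) shows the tote around (330,215), with the roll at (325,205) over the label. The scanner is at (187,197), its handle towards (175,213), and the tumbler is at (261,172). Next I'll measure these with depth.

```bash
cat > m.py <<'E'
from h import *
def rect(W,m,tag):
    q=W[m][:,:2]; r=cv2.minAreaRect((q*1000).astype(np.float32)); print(tag,m.sum(),"ctr",np.round(r[0],1),"size",np.round(r[1],1),"ang",round(r[2],1),"z",np.round(np.nanpercentile(W[m][:,2],[5,50,95])*1000,1)); return r
E
python3 - <<'E'
from m import *
f=np.load("top0.npz");p,d=f["p"],f["d"];W=world("top",d);Z=W[...,2]
v,u=np.mgrid[:384,:512]
box=lambda a,b,c,e:(u>=a)&(u<b)&(v>=c)&(v<e)
t=box(280,380,155,275)
rect(W,box(200,230,230,260),"bench")
rect(W,t&(Z>.11)&(Z<.13)&(p[...,2]>p[...,0]+60),"rim")
rect(W,t&(Z>.07)&(Z<.085)&(p[...,0]>p[...,2]),"parceltop")
r=box(300,350,180,228)&(Z>.115)&(p[...,0].astype(int)>p[...,2])
rect(W,r,"roll"); q=W[r][:,:2]; print(cv2.minEnclosingCircle((q*1000).astype(np.float32)))
s=box(160,215,170,228)
rect(W,s&(Z>.108),"scan rear+handle")
for a,b in((.02,.04),(.034,.046),(.05,.07),(.07,.09),(.09,.105),(.105,.115),(.115,.13),(.13,.2)):
  m=s&(Z>a)&(Z<b)
  if m.sum()>3: rect(W,m,(a,b))
rect(W,s&(Z>.006)&(Z<.018),"foot")
rect(W,box(245,278,155,190)&(Z>.05),"tumbler")
big=cv2.resize(p[150:280,150:380],None,fx=3.4,fy=3.4,interpolation=cv2.INTER_CUBIC)
save(big,"crop.png"); K=ctrl.get_calibration("top");print(K["intrinsics"],np.nanmedian(d))
print(np.round(Z[172:226:3,164:212:3]*1000).astype(int) if 0 else "")
for vv in range(174,226,3): print(vv," ".join("%4d"%(z*1000) if z==z else "   ." for z in Z[vv,164:212:3]))
E
```

```text
bench 900 ctr [419.2 161. ] size [103.2 100.2] ang 89.4 z [-3.5  0.9  5.3]
rim 1656 ctr [ 506.1 -216.5] size [316. 216.] ang 4.7 z [114.6 120.2 127.3]
parceltop 1417 ctr [ 513.  -212.6] size [117.7 179.9] ang 86.7 z [74.  78.3 82.4]
roll 423 ctr [ 533.5 -205.3] size [101.6 102.5] ang 88.4 z [120.4 125.6 129.7]
((534.2077026367188, -205.7654266357422), 52.44721603393555)
scan rear+handle 300 ctr [556.6 262.7] size [ 46.6 133.8] ang 68.0 z [109.3 122.2 128.4]
(0.02, 0.04) 78 ctr [598.7 245. ] size [85.9 70.7] ang 67.3 z [22.8 33.6 39. ]
(0.034, 0.046) 123 ctr [598.7 245. ] size [85.9 70.7] ang 67.3 z [34.8 41.9 45.1]
(0.05, 0.07) 46 ctr [587.  238.7] size [37.2 65.6] ang 27.5 z [52.9 64.9 69. ]
(0.07, 0.09) 40 ctr [546.6 249.5] size [ 13.1 135.2] ang 60.5 z [70.7 84.8 89.2]
(0.09, 0.105) 162 ctr [554.  264.6] size [ 43.1 134. ] ang 65.4 z [ 92.6 100.3 104.5]
(0.105, 0.115) 113 ctr [553.7 258. ] size [ 31.  133.7] ang 65.0 z [105.3 109.4 114.5]
(0.115, 0.13) 224 ctr [557.3 261.7] size [ 46.8 131.2] ang 69.1 z [116.9 124.3 128.5]
foot 276 ctr [583.2 257.8] size [191.  200.2] ang 89.2 z [
[... 1043 characters left out ...]
 34   42    7    5    0    0
204    2   -2    .    7  106  104  102    9    6    5   38   30    8    0    0    7
207    0    0    0  107  105  106   98    3    7    7   10    4    7    0    0    0
210   -1    1    2  112  111  106   84    8    7    4   13    6    2    3    0   -3
213    0    2  112  113  113  105   -1    0    7    4   11    7    3   -3    2    0
216    2    1  119  114  117   87    2    5    0    3    5    4    0   -2    2    1
219    2    2  106  118  119   -1    7   -1    0    3    0    .   -4    0    3   -1
222   -2    0    1    4   88    3    2   -2    0    0    1    2    0    1    1   -1
225    1    0   -2   -2    2    3    3   -1   -2    1    1    0    1   -1    3    0
```

View pics/crop.png

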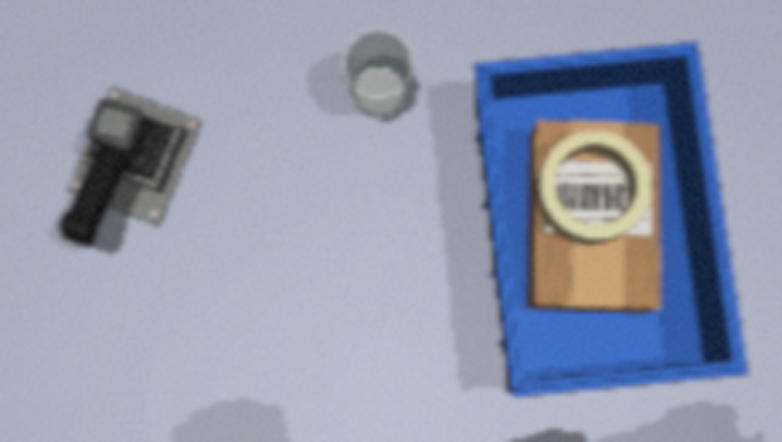

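The measurements agree with the stated sizes:

| Item | Measured | Stated |
|---|---|---|
| Rim size | 316×216 mm | 316×216 mm |
| Rim height | 120 mm | 120 mm |
| Parcel top height | 78 mm | 78 mm |
| Roll outside diameter | about 104 mm | 104 mm |
| Roll top height | 126 mm | 126 mm |

The crop shows the roll on the label, off-centre, with the bar code visible at (595,197). I'll pinch the wall on the side nearer the robot, at (489,−205), with the jaws along world x.

Request:
carry_out(motion="27 32.5 0 0.118; 27 32.5 0 0.118; 27 32.5 0 0.118; 27 32.5 0 0.118; 27 32.5 0 0.118", grip=1)

```text
time: 0.72
tool_pos: [0.3562, -0.3672, 0.2051]
eef_rot: [[0.551, 0.835, -0.0], [0.835, -0.551, 0.001], [0.0, -0.0, -1.0]]
wrist_force: [0.6, -0.7, 0.4]
gripper_width: 0.0942
```

Request:
carry_out(motion="27 32.5 0 0.118; 27 32.5 0 0.118; 27 32.5 0 0.118; 27 32.5 0 0.118; 26 32 0 0.118")

```text
time: 1.35
tool_pos: [0.4902, -0.2052, 0.2051]
eef_rot: [[-0.007, 1.0, -0.001], [1.0, 0.007, 0.0], [0.0, -0.001, -1.0]]
wrist_force: [0.4, -0.8, -0.4]
gripper_width: 0.0939
```

Request:
carry_out(motion="0 0 0 0; 0 0 0 0; 0 0 0 0")

```text
time: 1.72
tool_pos: [0.4889, -0.2074, 0.2053]
eef_rot: [[-0.001, 1.0, -0.001], [1.0, 0.001, -0.0], [-0.0, -0.001, -1.0]]
wrist_force: [0.3, 0.1, 0.4]
gripper_width: 0.0941
```

Request:
carry_out(motion="0 2 -30 0; 0 0 -30 0; 0 0 -30 0; 0 0 -24 0; 0 0 0 0")

```text
time: 2.35
tool_pos: [0.4877, -0.2047, 0.09]
eef_rot: [[-0.001, 1.0, -0.004], [1.0, 0.001, 0.002], [0.002, -0.004, -1.0]]
wrist_force: [-0.2, 0.1, 0.8]
gripper_width: 0.0937
```

Request:
carry_out(motion="0 0 0 0; 0 0 0 0; 0 0 0 0; 0 0 0 0; 0 0 0 0", grip=0, grip_force=30)

```text
time: 2.98
tool_pos: [0.4897, -0.2045, 0.0917]
eef_rot: [[-0.003, 1.0, 0.0], [1.0, 0.003, -0.0], [-0.0, 0.0, -1.0]]
wrist_force: [0.2, -0.0, -0.1]
gripper_width: 0.0475
```

Request:
carry_out(motion="0 0 0 0; 0 0 0 0; 0 0 5 0; 0 0 5 0; 0 0 10 0")

```text
time: 3.6
tool_pos: [0.489, -0.2042, 0.1114]
eef_rot: [[-0.003, 1.0, -0.002], [1.0, 0.003, 0.001], [0.001, -0.002, -1.0]]
wrist_force: [-0.3, -0.5, -1.6]
gripper_width: 0.0137
```

Request:
carry_out(motion="0 0 0 0; 0 0 0 0; 0 0 10 0; 0 0 10 0; 0 0 0 0")

```text
time: 4.22
tool_pos: [0.4905, -0.205, 0.1328]
eef_rot: [[-0.003, 1.0, 0.002], [1.0, 0.003, -0.001], [-0.001, 0.002, -1.0]]
wrist_force: [0.5, -0.4, -2.4]
gripper_width: 0.0133
```

Run:
```python
from h import *
p,d=grab("scene"); save(cv2.resize(p[110:210,170:320],None,fx=4,fy=4,interpolation=cv2.INTER_CUBIC),"s1.png")
s=ctrl.observe();print(s["wrist_force"],s["wrist_torque"],s["gripper_width"],s["tool_pos"])
```

```text
[-0.6482298  -0.41289502 -2.13785281] [-0.01704594 -0.01377036  0.03318411] 0.013571636443841401 [ 0.49006484 -0.20474088  0.13220972]
```

View pics/s1.png

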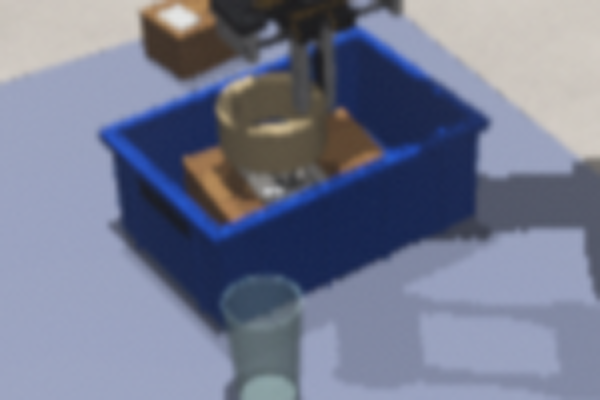

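The roll hangs in the gripper (ring at (275,125) in the crop), level and clear of the parcel. Next I'll lift it over the rim and carry it to the free patch.

Request:
carry_out(motion="0 0 12 0; 0 0 15 0; 0 0 15 0; 0 0 10 0; 0 0 0 0")

```text
time: 4.9
tool_pos: [0.4902, -0.2049, 0.1847]
eef_rot: [[-0.003, 1.0, 0.002], [1.0, 0.003, -0.001], [-0.001, 0.002, -1.0]]
wrist_force: [0.4, 0.1, -2.1]
gripper_width: 0.0132
```

Request:
carry_out(motion="-10 20 0 0; -15 30 0 0; -15 40 0 0; -15 40 0 0; -15 40 0 0")

```text
time: 5.52
tool_pos: [0.4172, -0.0321, 0.1828]
eef_rot: [[-0.003, 1.0, -0.002], [1.0, 0.003, 0.001], [0.001, -0.002, -1.0]]
wrist_force: [0.8, 0.7, -1.2]
gripper_width: 0.0135
```

Request:
carry_out(motion="-10 35 0 0; 0 25 0 0; 0 0 -15 0; 0 0 -20 0; 0 0 0 0")

```text
time: 6.15
tool_pos: [0.4065, 0.0266, 0.1469]
eef_rot: [[-0.004, 1.0, -0.005], [1.0, 0.004, 0.001], [0.001, -0.005, -1.0]]
wrist_force: [-0.4, 0.2, -2.6]
gripper_width: 0.0137
```

Run:
```python
from m import *
s=ctrl.observe();print(s["time"],s["wrist_force"],s["gripper_width"],s["tool_pos"])
for n in ("scene","top"):
  p,d=grab(n); W=world(n,d)
  m=(W[...,2]>.05)&(abs(W[...,0]-.455)<.08)&(abs(W[...,1]-.025)<.08)&(W[...,2]<.3)
  c=p.astype(int); m&=(c[...,0]>c[...,2]+25)&(c[...,0]>90)
  if m.sum()>3: rect(W,m,n); print(np.nanpercentile(W[m][:,2],[0,2,50,98,100]))
```

```text
6.15 [-0.43548624  0.20060953 -2.6319849 ] 0.013711298050470205 [0.4064509  0.02658179 0.14690326]
scene 247 ctr [456.2  28.4] size [96.7 90.5] ang 55.3 z [142.8 170.3 176.9]
[0.13331881 0.13764439 0.17031008 0.17746675 0.17951351]
top 17 ctr [445.5 -18.7] size [ 2.5 54.2] ang 83.7 z [173.5 175.5 176.6]
[0.17337035 0.17343897 0.17549882 0.17669943 0.17676581]
```

Request:
carry_out(motion="0 0 -25 0; 0 0 -30 0; 0 0 -30 0; 0 0 -20 0; 0 0 0 0")

```text
time: 6.88
tool_pos: [0.4088, 0.0256, 0.0431]
eef_rot: [[-0.003, 1.0, -0.002], [1.0, 0.003, 0.0], [0.0, -0.002, -1.0]]
wrist_force: [-0.6, -0.1, -2.5]
gripper_width: 0.0133
```

Request:
carry_out(motion="0 0 -8 0; 0 0 -3 0; 0 0 -3 0; 0 0 0 0")

```text
time: 7.38
tool_pos: [0.4096, 0.0255, 0.0295]
eef_rot: [[-0.003, 1.0, 0.0], [1.0, 0.003, 0.0], [0.0, 0.0, -1.0]]
wrist_force: [0.0, -0.5, -1.9]
gripper_width: 0.0131
```

Request:
carry_out(motion="0 0 -2 0; 0 0 -1 0; 0 0 0 0")

```text
time: 7.75
tool_pos: [0.4096, 0.0255, 0.0264]
eef_rot: [[-0.003, 1.0, -0.0], [1.0, 0.003, 0.0], [0.0, -0.0, -1.0]]
wrist_force: [0.1, -0.2, -2.3]
gripper_width: 0.0133
```

Request:
carry_out(motion="0 0 -3 0; 0 0 -2 0; 0 0 0 0; 0 0 0 0")

```text
time: 8.25
tool_pos: [0.4096, 0.0255, 0.0215]
eef_rot: [[-0.003, 1.0, 0.0], [1.0, 0.003, -0.0], [-0.0, 0.0, -1.0]]
wrist_force: [-0.5, 0.0, -1.6]
gripper_width: 0.0138
```

Request:
carry_out(motion="0 0 -2 0; 0 0 0 0; 0 0 0 0")

```text
time: 8.62
tool_pos: [0.4099, 0.0255, 0.02]
eef_rot: [[-0.003, 1.0, 0.001], [1.0, 0.003, -0.0], [-0.0, 0.001, -1.0]]
wrist_force: [-1.7, -0.1, 6.4]
gripper_width: 0.0134
```

Request:
carry_out(motion="0 0 -2 0; 0 0 0 0; 0 0 0 0")

```text
time: 9.0
tool_pos: [0.4099, 0.0254, 0.0198]
eef_rot: [[-0.003, 1.0, 0.001], [1.0, 0.003, -0.0], [-0.0, 0.001, -1.0]]
wrist_force: [-6.2, -0.2, 27.6]
gripper_width: 0.0135
```

The roll is on the bench. I'll take the push back off, open the jaws, and rise.

Request:
carry_out(motion="0 0 2 0; 0 0 0 0; 0 0 0 0")

```text
time: 9.38
tool_pos: [0.41, 0.0254, 0.0199]
eef_rot: [[-0.003, 1.0, 0.001], [1.0, 0.003, -0.0], [-0.0, 0.001, -1.0]]
wrist_force: [-1.4, 0.1, 8.3]
gripper_width: 0.0142
```

Request:
carry_out(motion="0 0 0 0; 0 0 0 0; 0 0 0 0; 0 0 0 0; 0 0 0 0", grip=0.9)

```text
time: 10.0
tool_pos: [0.4096, 0.0255, 0.0194]
eef_rot: [[-0.003, 1.0, -0.0], [1.0, 0.003, 0.0], [0.0, -0.0, -1.0]]
wrist_force: [0.8, -0.2, -1.0]
gripper_width: 0.0603
```

Request:
carry_out(motion="0 0 0 0; 0 0 0 0; 0 0 0 0; 0 0 0 0")

```text
time: 10.5
tool_pos: [0.4096, 0.0255, 0.0195]
eef_rot: [[-0.003, 1.0, 0.0], [1.0, 0.003, -0.0], [-0.0, 0.0, -1.0]]
wrist_force: [-0.5, 0.6, 0.0]
gripper_width: 0.0845
```

Request:
carry_out(motion="0 0 20 0; 0 0 30 0; 0 0 50 0; 0 0 60 0; 0 0 60 0")

```text
time: 11.12
tool_pos: [0.4092, 0.0255, 0.2414]
eef_rot: [[-0.003, 1.0, 0.0], [1.0, 0.003, -0.0], [-0.0, 0.0, -1.0]]
wrist_force: [1.7, 0.7, -0.2]
gripper_width: 0.0848
```

Request:
carry_out(motion="-30 0 20 0.1; -30 0 0 0.12; -30 0 0 0.15; -20 0 0 0.15; 0 0 0 0")

```text
time: 11.75
tool_pos: [0.2986, 0.0256, 0.2596]
eef_rot: [[-0.498, 0.867, 0.001], [0.867, 0.498, -0.0], [-0.0, 0.001, -1.0]]
wrist_force: [-0.1, -0.4, 0.1]
gripper_width: 0.0846
```

```bash
cat > n.py <<'E'
from m import *
import sys
k=sys.argv[1]
Ws=[];
for i in range(5):
  p,d=grab("top"); Ws.append(world("top",d))
W=np.nanmean(Ws,0); Z=W[...,2]; np.savez("top%s.npz"%k,p=p,W=W)
v,u=np.mgrid[:384,:512]; c=p.astype(int)
box=lambda a,b,c,e:(u>=a)&(u<b)&(v>=c)&(v<e)
t=box(280,380,155,275)
rect(W,t&(Z>.11)&(Z<.13)&(c[...,2]>c[...,0]+60),"rim")
pt=t&(Z>.07)&(Z<.085)&(c[...,0]>c[...,2]-25)&(abs(W[...,1]+.21)<.075)&(abs(W[...,0]-.51)<.11)
rect(W,pt,"parceltop")
lab=pt&(c.min(-1)>135)&(abs(c[...,0]-c[...,2])<35); rect(W,lab,"label white")
r=(abs(W[...,0]-.455)<.08)&(abs(W[...,1]-.025)<.08)&(Z>.03)&(Z<.07)
rect(W,r,"roll")
s=box(160,215,170,228)
b=s&(Z>.112)&(W[...,0]>.575); rect(W,b,"barrel rear")
h=s&(Z>.09)&(W[...,0]<.57); q=W[h]; rect(W,h,"handle")
# handle axis: fit y vs x
x=W[s&(Z>.085)][:,:2]; vx=cv2.fitLine((x*1000).astype(np.float32),cv2.DIST_HUBER,0,.01,.01).ravel(); print("axis",vx,np.degrees(np.arctan2(vx[1],vx[0])))
hx=(q[:,:2]*1000).astype(np.float32); vx=cv2.fitLine(hx,cv2.DIST_HUBER,0,.01,.01).ravel(); print("haxis",vx,np.degrees(np.arctan2(vx[1],vx[0])))
im=np.hstack([cv2.resize(p[165:235,155:225],None,fx=5.6,fy=5.6,interpolation=cv2.INTER_CUBIC),cv2.resize(p[170:240,210:350],None,fx=2.8,fy=5.6,interpolation=cv2.INTER_CUBIC)[:, :400]])
save(im,"t%s.png"%k); print(ctrl.observe()["tool_pos"])
E
python3 n.py 1
```

```text
rim 1366 ctr [ 505.7 -215.9] size [315.4 214.6] ang 4.7 z [114.4 119.8 121.6]
parceltop 1980 ctr [ 513.6 -212.7] size [116.6 180.3] ang 86.6 z [76.3 78.4 80.4]
label white 551 ctr [ 528.8 -214.2] size [102.3  70.4] ang 87.9 z [77.1 78.9 80.6]
roll 378 ctr [452.2  22.6] size [100.3 100.3] ang 89.1 z [43.9 48.  49.9]
barrel rear 186 ctr [599.2 245.8] size [45.9 41.3] ang 69.5 z [120.8 125.6 127.8]
handle 262 ctr [532.  271.4] size [30.7 88.8] ang 70.0 z [ 94.4 106.3 118.1]
axis [ 9.2942637e-01 -3.6900762e-01  5.5432483e+02  2.5887985e+02] -21.654427
haxis [ 9.3051904e-01 -3.6624345e-01  5.2833234e+02  2.6926736e+02] -21.484129
[0.30049819 0.02540479 0.25946015]
```

View pics/t1.png

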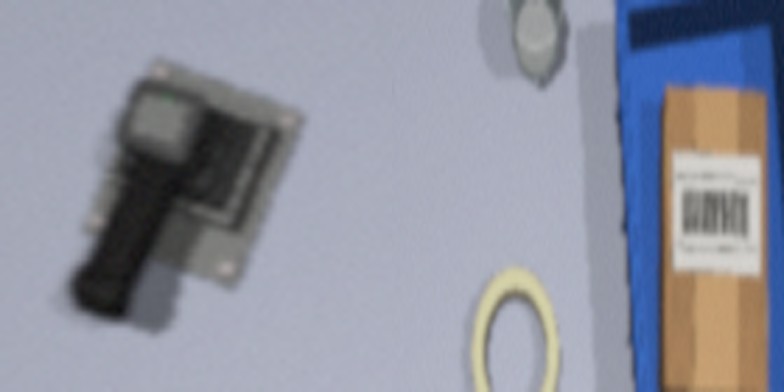

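The roll lies flat (top at 48 mm) at (452,23). The bare label is at (528.8,−214.2), with parcel yaw about −3°. The barrel rear measures 45.9×41.3 mm, centred at (599.2,245.8), yaw about −21°. That puts the grip point at (595.5,247.3), and the TCP should go to z=85 mm.

Request:
carry_out(motion="30 22 0 0.07; 30 22 0 0.07; 30 22 0 0.07; 30 22 0 0.07; 30 22 0 0.07")

```text
time: 12.62
tool_pos: [0.4513, 0.1365, 0.2589]
eef_rot: [[-0.767, 0.641, -0.001], [0.641, 0.767, -0.0], [0.0, -0.001, -1.0]]
wrist_force: [0.5, 0.7, 0.3]
gripper_width: 0.0845
```

Request:
carry_out(motion="30 22 0 0.07; 30 22 0 0.07; 30 22 0 0.07; 30 22 0 0.07; 25 24 0 0.053")

```text
time: 13.25
tool_pos: [0.5964, 0.2485, 0.2582]
eef_rot: [[-0.934, 0.356, -0.001], [0.356, 0.934, -0.0], [0.001, -0.001, -1.0]]
wrist_force: [0.2, -0.8, 0.2]
gripper_width: 0.0844
```

Request:
carry_out(motion="0 0 -30 0; 0 0 -30 0; 0 0 -20 0; 0 0 0 0; 0 0 0 0")

```text
time: 13.88
tool_pos: [0.5955, 0.2478, 0.1798]
eef_rot: [[-0.934, 0.357, 0.001], [0.357, 0.934, 0.0], [-0.001, 0.001, -1.0]]
wrist_force: [-0.0, -0.6, -0.7]
gripper_width: 0.0847
```

Request:
carry_out(motion="0 0 -30 0; 0 0 -30 0; 0 0 -25 0; 0 0 -10 0; 0 0 0 0")

```text
time: 14.5
tool_pos: [0.5951, 0.2476, 0.0849]
eef_rot: [[-0.934, 0.357, 0.001], [0.357, 0.934, 0.0], [-0.0, 0.0, -1.0]]
wrist_force: [-0.3, -0.6, 0.5]
gripper_width: 0.085
```

Request:
carry_out(motion="0 0 0 0; 0 0 0 0; 0 0 0 0; 0 0 0 0; 0 0 0 0", grip=0, grip_force=45)

```text
time: 15.12
tool_pos: [0.5949, 0.2478, 0.0847]
eef_rot: [[-0.934, 0.357, 0.001], [0.357, 0.934, 0.001], [-0.0, 0.001, -1.0]]
wrist_force: [0.7, -0.1, 1.5]
gripper_width: 0.0459
```

Request:
carry_out(motion="0 0 0 0; 0 0 0 0; 0 0 0 0; 0 0 0 0")

```text
time: 15.62
tool_pos: [0.5949, 0.2477, 0.0847]
eef_rot: [[-0.934, 0.357, 0.001], [0.357, 0.934, 0.001], [-0.0, 0.001, -1.0]]
wrist_force: [-0.6, 1.7, 1.6]
gripper_width: 0.0455
```

Gripped at 46 mm. I'll lift it straight out.

Request:
carry_out(motion="0 0 6 0; 0 0 10 0; 0 0 15 0; 0 0 20 0; 0 0 25 0")

```text
time: 16.25
tool_pos: [0.5944, 0.2473, 0.1617]
eef_rot: [[-0.934, 0.357, -0.0], [0.357, 0.934, -0.0], [0.0, -0.0, -1.0]]
wrist_force: [-0.3, -0.4, -2.6]
gripper_width: 0.0458
```

Request:
carry_out(motion="0 0 25 0; 0 0 25 0; 0 0 20 0; 0 0 14 0; 0 0 0 0")

```text
time: 16.88
tool_pos: [0.5952, 0.2476, 0.246]
eef_rot: [[-0.934, 0.357, 0.003], [0.357, 0.934, 0.001], [-0.002, 0.002, -1.0]]
wrist_force: [-0.5, -0.2, -2.3]
gripper_width: 0.0459
```

Run:
```python
from m import *
s=ctrl.observe();print(s["wrist_force"],s["gripper_width"],s["tool_pos"])
p,d=grab("scene"); W=world("scene",d); np.savez("s2.npz",p=p,d=d)
save(cv2.resize(p[130:280,200:400],None,fx=3.5,fy=3.5,interpolation=cv2.INTER_CUBIC),"s2.png")
```

```text
[-0.51126669 -0.19781066 -2.26652231] 0.04586058032748712 [0.59518826 0.24760165 0.24604183]
```

View pics/s2.png

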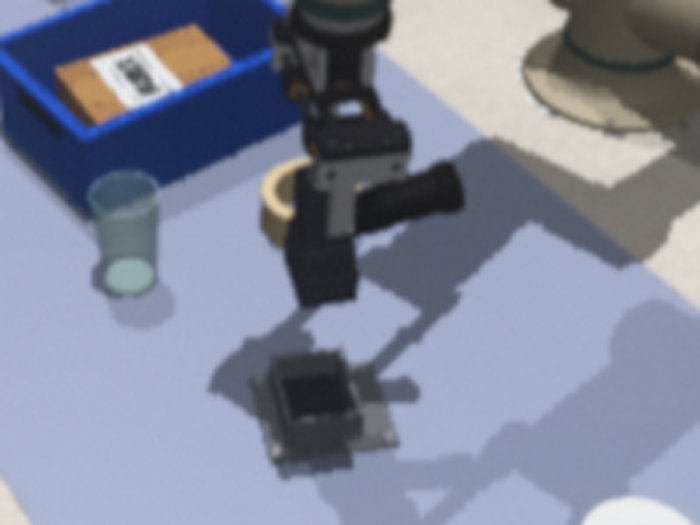

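The scanner hangs upright in the fingers, its nose clear of the holder (pocket at (315,385)). I'll carry it over the tote with the nose at about 172 mm, against a rim at 120 mm. The total shift is (−71, −461) mm and +0.31 rad.

Request:
carry_out(motion="-2 -15 0 0.01; -5 -25 0 0.02; -5 -33 0 0.02; -5 -33 0 0.02; -5 -33 0 0.02")

```text
time: 17.55
tool_pos: [0.5715, 0.1064, 0.2434]
eef_rot: [[-0.963, 0.271, -0.002], [0.271, 0.963, -0.001], [0.002, -0.001, -1.0]]
wrist_force: [0.7, 0.2, -2.8]
gripper_width: 0.0456
```

Request:
carry_out(motion="-5 -33 0 0.02; -5 -33 0 0.02; -5 -33 0 0.025; -5 -33 0 0.025; -5 -33 0 0.025")

```text
time: 18.18
tool_pos: [0.5462, -0.0583, 0.2435]
eef_rot: [[-0.987, 0.158, -0.002], [0.158, 0.987, 0.0], [0.002, -0.0, -1.0]]
wrist_force: [0.4, -0.3, -2.8]
gripper_width: 0.0458
```

Request:
carry_out(motion="-5 -33 0 0.025; -5 -33 0 0.025; -5 -33 0 0.025; -5 -33 0 0.02; -4 -25 0 0.01")

```text
time: 18.8
tool_pos: [0.522, -0.2153, 0.2435]
eef_rot: [[-0.998, 0.055, -0.002], [0.055, 0.998, 0.0], [0.002, 0.0, -1.0]]
wrist_force: [-0.0, 0.8, -1.5]
gripper_width: 0.0457
```

Request:
carry_out(motion="0 0 0 0; 0 0 0 0; 0 0 0 0; 0 0 0 0")

```text
time: 19.3
tool_pos: [0.5237, -0.2127, 0.2445]
eef_rot: [[-0.999, 0.054, 0.0], [0.054, 0.999, 0.0], [-0.0, 0.0, -1.0]]
wrist_force: [0.1, -0.1, -1.8]
gripper_width: 0.0459
```

```bash
cat > c.py <<'E'
from m import *
s=ctrl.observe();print(s["time"],s["wrist_force"],s["gripper_width"],s["tool_pos"],s["q"])
import sys
W=[];
for i in range(4):
  p,d=grab("scene"); W.append(world("scene",d))
W=np.nanmean(W,0); c=p.astype(int); np.savez("c.npz",p=p,W=W); T=s["tool_pos"]
g=(abs(W[...,0]-T[0])<.16)&(abs(W[...,1]-T[1])<.05)&(c.max(-1)<110)&(c[...,2]<c[...,0]+30)&(W[...,2]>T[2]-.1)
for a in range(-90,40,10):
  m=g&(W[...,2]>T[2]+a/1000)&(W[...,2]<=T[2]+(a+10)/1000)
  if m.sum()>3: q=(W[m]-T)*1000; print(a,m.sum(),"x",np.round([q[:,0].min(),q[:,0].max()]),"y",np.round([q[:,1].min(),q[:,1].max()]))
save(cv2.resize(p[60:210,150:350],None,fx=3.5,fy=3.5,interpolation=cv2.INTER_CUBIC),sys.argv[1])
E
python3 c.py c1.png
```

```text
19.3 [ 0.07208246 -0.05359722 -1.77619994] 0.04589551373831265 [ 0.52370829 -0.21268336  0.24453052] [-5.09016480e-01  2.42074040e-01  1.45578239e+00  2.39041059e-04
  1.44384352e+00 -2.02624955e+00]
-70 31 x [-12.  33.] y [-16.  34.]
-60 46 x [-14.  34.] y [-28.  36.]
-50 58 x [-13.  35.] y [-29.  34.]
-40 37 x [-13.  32.] y [-21.  32.]
-30 42 x [-9. 32.] y [-21.  29.]
-20 55 x [-49.  31.] y [-28.  29.]
-10 59 x [-95.  29.] y [-13.  25.]
0 82 x [-103.   28.] y [-12.  33.]
10 101 x [-104.   28.] y [-20.  36.]
20 93 x [-101.   29.] y [-20.  35.]
30 65 x [-100.   29.] y [-27.  37.]
```

View pics/c1.png

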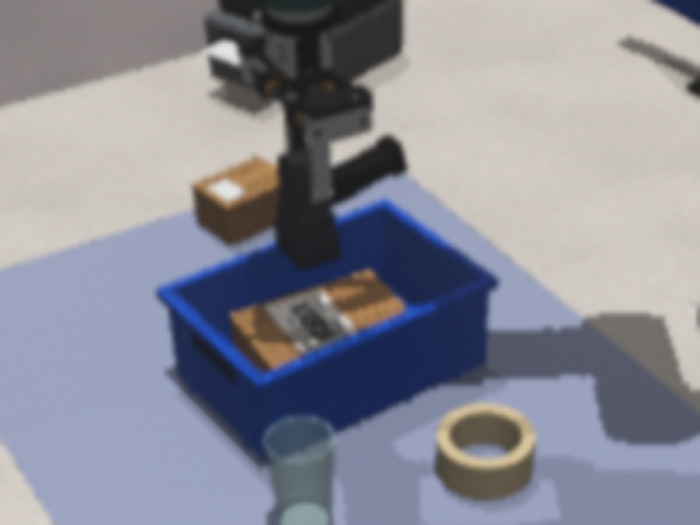

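The scanner is upright over the label. The nose front at +33 mm and side at +34 mm relative to the TCP fit the expected 31 and 33 mm, and the roll stands flat at (485,450). Now I'll lower it 63 mm.

Request:
carry_out(motion="0.5 -1 -10 0; 0 0 -15 0; 0 0 -15 0; 0 0 -13 0; 0 0 -10 0")

```text
time: 20.12
tool_pos: [0.5238, -0.2144, 0.1802]
eef_rot: [[-0.998, 0.055, -0.001], [0.055, 0.998, 0.001], [0.001, 0.001, -1.0]]
wrist_force: [-0.6, -0.5, -1.0]
gripper_width: 0.0457
```

Request:
carry_out(motion="0 0 0 0; 0 0 0 0; 0 0 0 0; 0 0 0 0; 0 0 0 0")

```text
time: 20.75
tool_pos: [0.5242, -0.2146, 0.1818]
eef_rot: [[-0.998, 0.055, 0.0], [0.055, 0.998, -0.0], [-0.0, -0.0, -1.0]]
wrist_force: [0.8, 0.2, -1.9]
gripper_width: 0.046
```

```bash
python3 c.py c2.png
python3 - <<'E'
from m import *
W=np.nanmean([world("top",grab("top")[1]) for i in range(4)],0);p,_=grab("top");c=p.astype(int);Z=W[...,2]
rect(W,(abs(W[...,0]-.455)<.08)&(abs(W[...,1]-.025)<.08)&(Z>.03)&(Z<.07),"roll")
m=(Z>.07)&(Z<.085)&(c[...,0]>c[...,2])&(abs(W[...,1]+.21)<.075)&(abs(W[...,0]-.51)<.11)
rect(W,m,"parcel visible")
m=(Z>.11)&(Z<.13)&(c[...,2]>c[...,0]+60)&(abs(W[...,1]+.21)<.15); rect(W,m,"rim")
E
```

```text
20.75 [ 0.83382228  0.21859982 -1.91921105] 0.046000005541917015 [ 0.52423391 -0.21458084  0.18176397] [-5.11411224e-01  2.76976606e-01  1.56348282e+00  1.01671829e-04
  1.30062888e+00 -2.02744524e+00]
-90 5 x [134. 137.] y [-27.   1.]
-80 5 x [ 3. 31.] y [ 2. 32.]
-70 35 x [-15.  35.] y [-26.  35.]
-60 41 x [-16.  34.] y [-29.  35.]
-50 43 x [-12.  34.] y [-25.  36.]
-40 45 x [-13.  32.] y [-28.  32.]
-30 35 x [-90.  32.] y [-19.  31.]
-20 55 x [-45.  31.] y [-20.  30.]
-10 57 x [-92.  29.] y [-11.  27.]
0 75 x [-100.   29.] y [-12.  34.]
10 93 x [-105.   29.] y [-20.  36.]
20 86 x [-100.   29.] y [-16.  35.]
30 65 x [-101.   28.] y [-35.  36.]
roll 381 ctr [452.1  22.6] size [100.3 100.2] ang 88.9 z [42.9 48.  50.2]
parcel visible 380 ctr [ 505.9 -228.9] size [147.2 138.8] ang 59.8 z [76.2 78.3 80.1]
rim 578 ctr [ 505.7 -215.9] size [315.2 214.5] ang 4.6 z [115.  119.7 121.7]
```

View pics/c2.png

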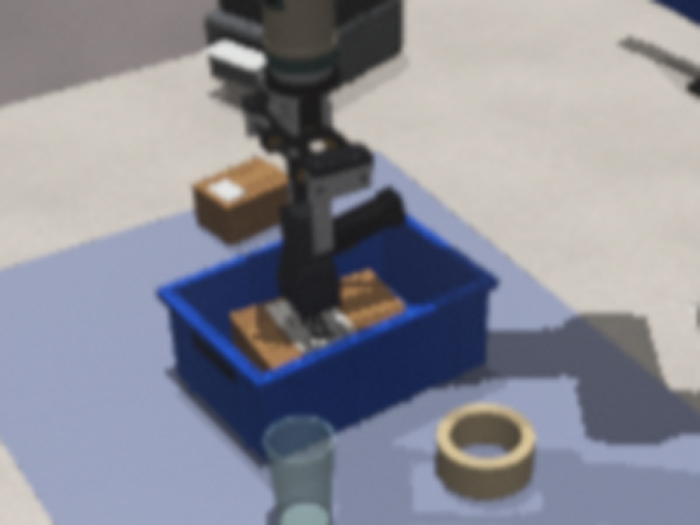

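The nose is about 30 mm over the bar code, with its middle at about (528.8,−214.5) against a label at (528.8,−214). Everything is still, so I'll hand in.

```bash
python3 -c "
from bench import ctrl
ctrl.close_job()"
```

```text
the job is handed in; nothing more can be done
```

I moved the tape roll to the bench, took the scanner from its holder, and handed the job in with it held still over the bar code. The hand-in gives no verdict, so these are my last checks before it (about 21 s in, limit 72 s):

- **Tape roll:** I pinched it by the wall and lowered it until it touched the bench before letting go. It lies flat at about (0.452, 0.023) m with its top at 48 mm, and it did not move afterwards.
- **Scanner:** It is gripped at 46 mm across the rear of the barrel and carries its expected weight (about 2 N). Its nose points straight down about 30 mm above the parcel top, worked out from the TCP height and the stated scanner sizes. Its middle is within about 2 mm of the measured label centre. The long sides are parallel to within about 2°.
- **Tote, parcel and other objects:** The tote's rim measured the same at the end as before. The parcel's top was still at 78 mm, but its outline was partly hidden by the arm, so I did not re-measure its exact position at the end. I did not re-measure the tumbler, label roll or spare carton. The tumbler and carton look unmoved in the last picture, and the label roll is outside it. Wrist forces showed no unexpected contact.

The one notable push was about 28 N at the wrist when the roll touched down, which I eased off before opening the gripper.

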